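Lay out a stack of carved ornaments on their backing panels

TASK

Take down the stack of four carved wooden ornaments and lay each one flat, carved face up, on the plywood backing panel of its own outline, centred so that an even border shows all round and its sides run parallel to the panel's. Never tip an ornament up, and do not move or knock over the jar.

Things in the scene. Friction and masses are not known exactly. Their poses are not given: they have to be found in the camera images.
- oblong_c (a point): Oblong ornament, the bottom one of the stack: a loose rectangular wooden slab with square corners, 160 x 62 mm, 20 mm thick, about 130 g, a carved line round its upper face. The point is its centre, half-way up (10 mm above its underside); x along its length, y across it (62 mm), z up.
- rounded_c (a point): Rounded ornament, second from the bottom, lying on the oblong one: a loose wooden slab with straight sides and half-round ends, 124 x 56 mm, 20 mm thick, about 85 g. The point is its centre, half-way up; x along its length, y across it (56 mm), z up. Roughly in line with the oblong below (a few mm, up to 9 degrees askew).
- square_c (a point): Square ornament, third from the bottom, lying on the rounded one: a loose wooden slab, 52 x 52 mm, 20 mm thick, about 36 g. The point is its centre, half-way up; x and y parallel to its sides, z up. Any quarter turn is as good as another.
- rosette_c (a point): Round ornament (rosette), on top of the stack, lying on the square one: a loose wooden disc, 42 mm in diameter, 20 mm thick, about 20 g, carved like a wheel. The point is its centre, half-way up; z up. Its turn does not matter.
- oblong_panel_top (a point): Oblong backing panel with square corners, 200 x 102 mm, 12 mm thick plywood, fixed to the bench, lying flat on it. The point is the centre of its upper face, 12 mm above the bench; z up, x along its length. The oblong ornament goes here, length along length, either way round.
- rounded_panel_top (a point): Rounded backing panel with straight sides and half-round ends, 164 x 96 mm, 12 mm thick plywood, fixed to the bench, lying flat on it. The point is the centre of its upper face, 12 mm above the bench; z up, x along its length. The rounded ornament goes here, length along length, either way round.
- square_panel_top (a point): Square backing panel, 92 x 92 mm, 12 mm thick plywood, fixed to the bench, lying flat on it. The point is the centre of its upper face, 12 mm above the bench; z up, x and y parallel to its sides. The square ornament goes here, sides parallel, any quarter turn.
- round_panel_top (a point): Round backing panel, 82 mm in diameter, 12 mm thick plywood, fixed to the bench, lying flat on it. The point is the centre of its upper face, 12 mm above the bench; z up. The rosette goes here.
- jar: Small closed jar, 56 mm in diameter, 70 mm high, loose, standing upright on the bench; not part of the job, to be left where it stands. Its origin is the centre of its underside, on the bench; z up.
Not all that is in view belongs to the job. Leave any blue look-alike of the part that bears square_c alone. What is shaped like the part that bears square_panel_top but green is not meant.

How it is judged:
By the outcome, as a careful person would: the job done as asked, in the order asked, and still so for the second after the job is handed in, with the robot touching nothing.
It also fails if it takes over 120 s, if anything falls off the work surface, if the arm or the gripper's body presses on something with over 40 N, if the wrist force passes 120 N, or if a joint passes its speed limit or range.

ROBOT

A 6-joint arm with a two-finger parallel gripper is mounted at the origin on the work surface. World frame = base frame: x ahead of the robot, y to its left, z up, the work surface at z = 0. Lengths are in mm, angles in degrees, forces in N, time in s.
With the tool pointing down it reaches from about 350 to 850 mm from the base axis. Payload 8.1 kg.
Tool frame: the origin (TCP) lies between the finger pads; the fingertips stand r.nose_length ahead of it and the grasp point (between the pads) lies 3 mm ahead of it (r.nose_length is the distance from the TCP to the fingertips, in mm); x points along the fingers, y is the direction in which the jaws open and shut, and the axes are right-handed (so a half turn about x gives the same grasp; the last joint's range is limited). The gripper opens to 85 mm and grips with 20 to 120 N. Pads are 22 mm wide; open, the fingers measure 114 mm over their backs; the gripper's body (76 mm by 85 mm) begins 54 mm behind the grasp point. The pads swing forward as they close: fully open they stand 13 mm farther back than shut.
Start: joints at [-73.705, 7.471, 85.268, -0, 87.261, -4.893], TCP at [216.877, -559.437, 253.292] pointing down, gripper open.
Joint ranges: [-169.43, 169.43], [-51.17, 129.36], [1.28, 143.12], [-76.62, 256.62], [0, 156.53], [-152.29, 152.29]. Speed limits (degrees/s): [136.94, 136.94, 159.86, 180, 180, 180].

INTERFACE

Orientations are given as [roll, pitch, yaw] about the fixed x, y, z axes, in that order (R = Rz(yaw) Ry(pitch) Rx(roll)).
In Python, from bench import sense, optics, order, r gives the robot as it stands.
- The arm moves only by the tool carry_out, never from a script. Its argument "commands" is one flat list of numbers, 7 for each row, row after row: the shift along the tool's x, y, z in m, then the turn, a rotation vector about the tool's x, y, z in degrees, then the closure, from -1 (fully open) to 1 (shut), so that 0 is half open. A call has 1 to 12 rows; each row is the pose to reach, as a shift and turn from the pose measured when the call began, along the tool's axes at that moment; what a row does not reach only later rows make up. A row lasts 1/8 s, in which the tool goes at most 62.5 mm and 10.7 degrees, less where a joint would pass 70% of its speed; a pose out of reach is approached as far as the arm can. A call with a gripper value outside its range is refused whole. The fingers move at their own pace and stop on an object; "grip_force" is the grip in N (left out, the last holds). Time passes only in rows, so rows that repeat a pose let the fingers close. It gives the time, the measured TCP pose, the force and the opening at its end, in the units of the state.
- sense(): the state, without advancing time (a new reading comes with each control period).
- optics.snapshot(name): name is "side" or "top" or "wrist"; returns (picture, depth): 400x640x3 uint8, red, green, blue; 400x640 float32, mm along the optical axis (not along the pixel's ray), 0 where there is no reading.
- optics.calibration(name): a dict with "mtx" (3x3 intrinsics, pixels), "extrinsics" (4x4, takes a point from camera to world coordinates). Camera axes: x right, y up, looking along -z (the intrinsics and any distortion apply to the point x, -y, -z); pixel columns grow to the right and rows downward; lengths in mm; the calibration is good to about 2 mm. A picture is of the moment at which its call begins: read the wrist's pose just before it. calibration takes no time and is no camera call; for the wrist camera it gives the pose at the moment of the call.
- order.hand_in(): hands the job in, once; it reports no verdict.
The state is a dict: "time": time; "joint_pos": joint angles; "qd": joint speeds; "joint_efforts": joint torques, N m; "tool_pos": TCP position; "tcp_rot": TCP orientation; "ft_force": force on the tool from outside, world axes, zero at the start; "wrist_torque": the same for the moment, N m; "finger_gap": finger opening in mm.
Only numpy, scipy, OpenCV 4.12 (cv2) and the standard library are available. Lean on these libraries where they do the work, as an engineer would, in place of code of your own. Each camera call takes 0.05 s, during which the arm holds its last target. There are 200 camera calls.

## Working session

There is one attempt and no reset: what is moved stays moved. The work goes in short steps, Python scripts to look and compute and a tool call to move; the robot and the scene stay as the last step left them, time stands still between calls to the robot, and variables do not carry over. Pictures are saved under pics/ and viewed, about 12 in all and at most 16, crops included, and the job is handed in when it is done.

Besides the shell and the picture viewer there is one more tool, called after "Emit:" as name(argument=value, ...) on one line, values as JSON. carry_out: Moves the arm, as the interface text tells. Its arguments: {"type":"object","properties":{"commands":{"type":"array","items":{"type":"number"}},"grip_force":{"type":"number"}},"required":["commands"]}

```bash
ls; mkdir -p pics
python3 - <<'E'
from bench import sense, optics, order, r
import cv2,numpy as np
print(sense(), r.nose_length)
for n in("top","side"):
    p,d=optics.snapshot(n); cv2.imwrite(f"pics/{n}0.png",p[:,:,::-1]); np.save(f"pics/{n}0.npy",d)
    c=optics.calibration(n); print(n,{k:np.round(v,3).tolist() if v is not None else v for k,v in c.items()})
E
```

```text
pics
{'time': 0.0, 'joint_pos': array([-7.37065730e+01,  7.51572166e+00,  8.53315013e+01,  1.43583324e-03,
        8.72605824e+01, -4.89051064e+00]), 'qd': array([ 0.04542223,  0.02727088, -0.05294165, -0.00335827,  0.02232168,
        0.00277994]), 'joint_efforts': array([ 4.65058110e-04, -5.69394314e+01, -5.00544441e+01, -2.32062621e-04,
        1.48058444e-02,  1.03467093e-05]), 'tool_pos': array([ 216.72546013, -558.93406464,  252.21669618]), 'tcp_rot': array([-95.65263295,  89.89218515, 105.53123472]), 'ft_force': array([-0.2149882 ,  0.5403447 , -0.65228936]), 'wrist_torque': array([ 0.00114133, -0.00868377, -0.0252893 ]), 'finger_gap': 85.23979693599648} 22.0
top {'mtx': [[431.461, 0.0, 325.016], [0.0, 431.461, 197.487], [0.0, 0.0, 1.0]], 'extrinsics': [[0.012, 0.994, -0.108, 422.589], [-1.0, 0.013, 0.005, -31.862], [0.006, 0.108, 0.994, 1342.778], [0.0, 0.0, 0.0, 1.0]]}
side {'mtx': [[460.319, 0.0, 311.873], [0.0, 460.319, 197.423], [0.0, 0.0, 1.0]], 'extrinsics': [[-0.843, 0.355, -0.404, 57.539], [-0.538, -0.536, 0.651, 728.133], [0.014, 0.766, 0.642, 837.492], [0.0, 0.0, 0.0, 1.0]]}
```

View pics/top0.png

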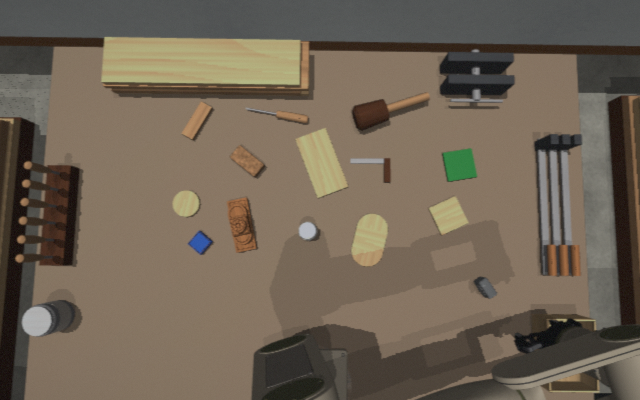

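View pics/side0.png

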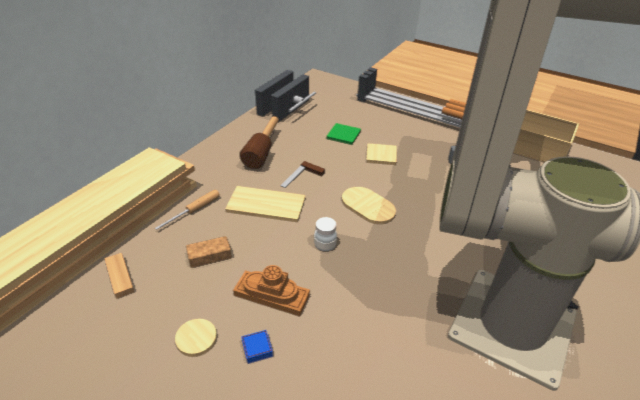

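The top view shows the stack at about (241,225), the oblong panel at (321,162), the rounded panel at (369,240), and the jar at (308,231). The plywood square panel is at (449,215) and the round panel at (186,203). Two look-alikes are excluded by colour: the green square at (460,165) and the blue square at (200,242). The square panel meant is the plain plywood one, and the square ornament is the wooden one in the stack.

```bash
cat > h.py <<'E'
from bench import sense, optics, order, r
import cv2,numpy as np
from scipy.spatial.transform import Rotation as R
def cast(c,uv,z):
    K=c["mtx"];E=np.array(c["extrinsics"]);uv=np.atleast_2d(uv).astype(float)
    d=np.c_[(uv[:,0]-K[0][2])/K[0][0],-(uv[:,1]-K[1][2])/K[1][1],-np.ones(len(uv))]@E[:3,:3].T
    return E[:3,3]+d*((z-E[2,3])/d[:,2])[:,None]
def snap(n,f=None):
    c=optics.calibration(n);p,d=optics.snapshot(n)
    if f: cv2.imwrite(f"pics/{f}.png",p[:,:,::-1])
    return c,p,d
def mask(p,lo,hi):
    return cv2.inRange(cv2.cvtColor(p,cv2.COLOR_RGB2HSV),lo,hi)
def rects(c,m,z,amin=150):
    out=[]
    for k in cv2.findContours(m,cv2.RETR_EXTERNAL,cv2.CHAIN_APPROX_NONE)[0]:
        if cv2.contourArea(k)<amin: continue
        P=cast(c,k[:,0,:]+0.0,z)[:,:2].astype(np.float32)
        (x,y),(w,h),a=cv2.minAreaRect(P)
        if w<h: w,h,a=h,w,a+90
        u=k[:,0].mean(0); out.append((u.round(),np.round([x,y,w,h,(a+90)%180-90],1)))
    return out
def go(T,yaw,T0=None):
    """shift (m) and turn (deg) in tool axes to TCP T, tool down, jaw (tool y) direction at yaw (mod 180)"""
    s=sense();R0=R.from_euler('xyz',s["tcp_rot"],degrees=True)
    best=None
    for a in (yaw,yaw+180):
        a=np.radians(a);y=[np.cos(a),np.sin(a),0];x=[0,0,-1.];z=np.cross(x,y)
        v=(R0.inv()*R.from_matrix(np.c_[x,y,z])).as_rotvec(degrees=True)
        if best is None or np.linalg.norm(v)<np.linalg.norm(best): best=v
    d=R0.inv().apply(np.array(T)-s["tool_pos"])/1000
    return np.round(d,4),np.round(best,2)
E
python3 - <<'E'
from h import *
p=cv2.imread("pics/top0.png")[:,:,::-1];c=optics.calibration("top")
hsv=cv2.cvtColor(p,cv2.COLOR_RGB2HSV)
for u in[(321,162),(369,230),(365,260),(449,215),(186,203),(241,225),(232,240),(300,270)]:print(u,hsv[u[1],u[0]])
m=mask(p,(18,60,90),(35,255,255))
for o in rects(c,m,12): print(*o)
print("stack"); 
for o in rects(c,mask(p,(3,140,60),(16,255,255)),20): print(*o)
print("jar",cast(c,(308,231),70))
s=sense();E=optics.calibration("wrist");print(np.round(E["mtx"],1),np.round(E["extrinsics"],3),s["tool_pos"])
R0=R.from_euler('xyz',s["tcp_rot"],degrees=True);print(R0.as_matrix().round(2));print("cam in tool",R0.inv().apply(np.array(E["extrinsics"])[:3,3]-s["tool_pos"]),(R0.inv().as_matrix()@np.array(E["extrinsics"])[:3,:3]).round(3))
E
```

```text
(321, 162) [ 24  83 182]
(369, 230) [ 26  80 179]
(365, 260) [ 17 102 178]
(449, 215) [ 24  81 180]
(186, 203) [ 24  82 181]
(241, 225) [ 13 145 134]
(232, 240) [ 15  69 137]
(300, 270) [ 16  69 118]
[368. 245.] [ 439.3 -176.6  164.5  101.1  -13.8]
[448. 215.] [ 516.5 -420.6   97.6   96.3  -65.1]
[186. 203.] [544.  392.4  83.8  80.7 -89.2]
[321. 162.] [677.8 -25.1 205.8 107.4  21.3]
[201.  61.] [1002.7  364.4  636.6  152.9   90. ]
stack
[575. 260.] [ 3.843e+02 -8.028e+02  8.460e+01  2.180e+01  3.000e-01]
[242. 226.] [479.4 217.9 157.6  62.6  12.3]
[370. 111.] [ 840.5 -179.9   98.5   55.4  -75.6]
jar [[460.57814072  10.44121556  70.        ]]
[[327.3   0.  319.9]
 [  0.  327.3 200.8]
 [  0.    0.    1. ]] [[ 3.62000e-01  8.97000e-01  2.54000e-01  2.80825e+02]
 [-9.32000e-01  3.49000e-01  9.70000e-02 -5.34114e+02]
 [-2.00000e-03 -2.72000e-01  9.62000e-01  3.73032e+02]
 [ 0.00000e+00  0.00000e+00  0.00000e+00  1.00000e+00]] [ 216.75583153 -558.97534426  252.30716783]
[[-0.    0.36 -0.93]
 [ 0.   -0.93 -0.36]
 [-1.   -0.   -0.  ]]
cam in tool [-120.71325065   -0.2315886   -68.74329607] [[ 0.     0.272 -0.962]
 [ 1.    -0.001  0.   ]
 [-0.001 -0.962 -0.272]]
```

```bash
python3 -c "
from h import *
print(go((516,-421,250),-65))"
```

```text
(array([ 0.0024, -0.0205, -0.3289]), array([-3.81, -0.01,  0.1 ]))
```

Emit:
carry_out(commands=[0.002, -0.0205, -0.329, -3.8, 0, 0.1, -1, 0.002, -0.0205, -0.329, -3.8, 0, 0.1, -1, 0.002, -0.0205, -0.329, -3.8, 0, 0.1, -1, 0.002, -0.0205, -0.329, -3.8, 0, 0.1, -1, 0.002, -0.0205, -0.329, -3.8, 0, 0.1, -1, 0.002, -0.0205, -0.329, -3.8, 0, 0.1, -1, 0.002, -0.0205, -0.329, -3.8, 0, 0.1, -1, 0.002, -0.0205, -0.329, -3.8, 0, 0.1, -1])

```text
time: 1.1
tool_pos: [514.7, -421.9, 250.1]
tcp_rot: [-30.0, 90.0, 174.9]
ft_force: [0.8, -0.9, 0.2]
finger_gap: 85.1
```

Run:
```python
from h import *
s=sense();print(s["time"],s["tool_pos"],s["tcp_rot"])
c,p,d=snap("wrist","w1")
for o in rects(c,mask(p,(18,60,90),(35,255,255)),12,1000): print(*o)
print(go((439,-177,250),76), go((439,-177,250),76))
```

```text
1.1 [ 514.69133456 -421.88109641  250.11818079] [-29.96994909  89.95370315 174.94702226]
[319. 171.] [ 515.8 -419.1   94.4   94.    25. ]
[ 85. 137.] [ 436.5 -174.7  165.4   97.1  -13.5]
(array([ 0.0004, -0.2542, -0.0346]), array([ 3.888e+01,  2.000e-02, -1.000e-02])) (array([ 0.0004, -0.2542, -0.0346]), array([ 3.888e+01,  2.000e-02, -1.000e-02]))
```

View pics/w1.png

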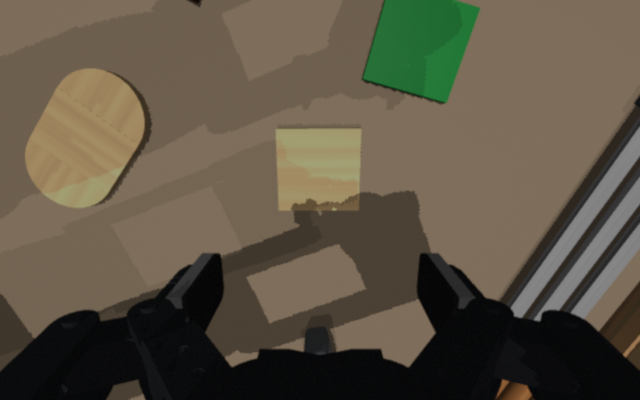

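The wrist view shows the plywood square panel at (319,171), the green look-alike at (420,50), which I leave alone, and the rounded panel at (85,137). Next is the rounded panel.

Emit:
carry_out(commands=[0, -0.254, -0.035, 38.9, 0, 0, -1, 0, -0.254, -0.035, 38.9, 0, 0, -1, 0, -0.254, -0.035, 38.9, 0, 0, -1, 0, -0.254, -0.035, 38.9, 0, 0, -1, 0, -0.254, -0.035, 38.9, 0, 0, -1, 0, -0.254, -0.035, 38.9, 0, 0, -1])

```text
time: 1.9
tool_pos: [439.2, -177.8, 251.0]
tcp_rot: [139.7, 89.9, -54.3]
ft_force: [0.1, -0.7, -0.2]
finger_gap: 85.9
```

Run:
```python
from h import *
s=sense();print(s["time"],s["tool_pos"],s["tcp_rot"])
c,p,d=snap("wrist","w2")
for o in rects(c,mask(p,(16,75,90),(35,255,255)),12,1000): print(*o)
print(go((676,-25,250),-69))
```

```text
1.9 [ 439.19367203 -177.84668787  251.00589853] [139.69589077  89.89990269 -54.3115876 ]
[277. 223.] [ 362.7 -117.1  348.9  130.5  -37.6]
[537.  43.] [ 515.8 -417.5   98.1   96.1  -66.2]
[140.  32.] [632.9 -40.4 111.1 103.3  21.9]
(array([ 0.0009, -0.2062, -0.1923]), array([-35.05,  -0.04,  -0.08]))
```

Run:
```python
from h import *
c=optics.calibration("wrist");p=cv2.imread("pics/w2.png")[:,:,::-1]
for lo in[(18,60,90),(18,75,110),(20,70,120)]:
  m=cv2.morphologyEx(mask(p,lo,(35,255,255)),cv2.MORPH_OPEN,np.ones((5,5)))
  for o in rects(c,m,12,1000): print(lo,*o)
```

```text
(18, 60, 90) [321. 174.] [ 437.3 -175.4  164.    97.4  -14. ]
(18, 60, 90) [533.  45.] [ 515.8 -419.5   94.6   94.1   24.9]
(18, 60, 90) [137.  30.] [633.4 -41.  109.1 103.5  21.6]
(18, 75, 110) [317. 165.] [ 437.4 -175.3  164.1   96.6  -13.5]
(18, 75, 110) [535.  42.] [ 515.5 -419.8   93.3   93.1   25.1]
(18, 75, 110) [161.  26.] [623.1 -69.8  74.8  63.6  14.6]
(18, 75, 110) [113.  38.] [621.9 -12.7 108.2  42.1  21.3]
(20, 70, 120) [318. 214.] [ 388.6 -161.3   90.    62.1   65. ]
(20, 70, 120) [320. 142.] [ 476.1 -183.5   95.3   85.    88.3]
(20, 70, 120) [534.  45.] [ 515.6 -419.8   92.9   92.9  -64.9]
(20, 70, 120) [127.  31.] [610.7 -17.6 109.4  86.   76. ]
```

View pics/w2.png

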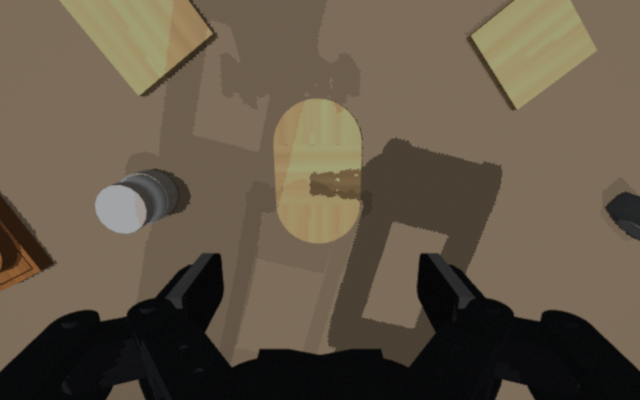

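Emit:
carry_out(commands=[0.001, -0.206, -0.192, -35, 0, 0, -1, 0.001, -0.206, -0.192, -35, 0, 0, -1, 0.001, -0.206, -0.192, -35, 0, 0, -1, 0.001, -0.206, -0.192, -35, 0, 0, -1, 0.001, -0.206, -0.192, -35, 0, 0, -1, 0.001, -0.206, -0.192, -35, 0, 0, -1, 0.001, -0.206, -0.192, -35, 0, 0, -1])

```text
time: 2.82
tool_pos: [675.7, -26.9, 249.1]
tcp_rot: [54.5, 89.9, -104.6]
ft_force: [0.6, -0.8, -0.1]
finger_gap: 85.4
```

Run:
```python
from h import *
s=sense();print(s["time"],s["tool_pos"],s["tcp_rot"])
c,p,d=snap("wrist","w3")
for o in rects(c,cv2.morphologyEx(mask(p,(18,60,90),(35,255,255)),cv2.MORPH_OPEN,np.ones((5,5))),12,1000): print(*o)
print(go((480,218,270),-78))
```

```text
2.825 [675.70276399 -26.89810993 249.07021007] [  54.53767753   89.89894844 -104.58615061]
[312. 168.] [675.8 -24.3 201.8 103.2  21.9]
(array([-0.0209, -0.2984,  0.0955]), array([ 8.86,  0.02, -0.09]))
```

The rounded panel is at (319,172) and the jar at (137,200), well clear. Now the stack.

Emit:
carry_out(commands=[-0.021, -0.298, 0.0955, 8.9, 0, 0, -1, -0.021, -0.298, 0.0955, 8.9, 0, 0, -1, -0.021, -0.298, 0.0955, 8.9, 0, 0, -1, -0.021, -0.298, 0.0955, 8.9, 0, 0, -1, -0.021, -0.298, 0.0955, 8.9, 0, 0, -1, -0.021, -0.298, 0.0955, 8.9, 0, 0, -1, -0.021, -0.298, 0.0955, 8.9, 0, 0, -1])

```text
time: 3.75
tool_pos: [480.3, 216.8, 270.6]
tcp_rot: [118.5, 89.9, -49.6]
ft_force: [-0.2, 0.6, -0.2]
finger_gap: 85.4
```

```bash
python3 - <<'E'
from h import *
s=sense();print(s["time"],s["tool_pos"],s["tcp_rot"],r.nose_length)
c,p,d=snap("wrist","w4");np.save("pics/w4.npy",d)
for o in rects(c,cv2.morphologyEx(mask(p,(18,60,90),(35,255,255)),cv2.MORPH_OPEN,np.ones((5,5))),12,1000): print(*o)
for o in rects(c,cv2.morphologyEx(mask(p,(0,130,50),(16,255,255)),cv2.MORPH_OPEN,np.ones((5,5))),20,1000): print('st',*o)
# world heights from depth -> layers
K=c["mtx"];E=np.array(c["extrinsics"]);v,u=np.mgrid[:400,:640]
X=np.stack([(u-K[0][2])/K[0][0]*d,-(v-K[1][2])/K[1][1]*d,-d],-1)@E[:3,:3].T+E[:3,3]
np.save("pics/w4X.npy",X)
ok=(d>0)&(np.hypot(X[...,0]-480,X[...,1]-218)<100)
print(np.histogram(X[...,2][ok],bins=np.arange(-6,100,4)))
for lo,hi in((72,90),(52,72),(30,52),(11,30)):
  m=(ok&(X[...,2]>lo)&(X[...,2]<hi)).astype(np.uint8)*255
  P=X[m>0][:,:2].astype(np.float32)
  print(lo,len(P),np.median(X[m>0][:,2]) if len(P) else 0,cv2.minAreaRect(P) if len(P) else 0)
E
python3 -c "
import cv2;p=cv2.imread('pics/w4.png')[80:280,180:460];cv2.imwrite('pics/w4c.png',cv2.resize(p,(784,560),interpolation=cv2.INTER_CUBIC))"
```

```text
3.75 [480.25520218 216.75416377 270.64952326] [118.4713881   89.86446336 -49.5818603 ] 22.0
[606. 265.] [ 428.7 -157.8  150.4  103.3   26.8]
[172.  80.] [542.2 394.   82.8  82.1 -78. ]
[578.  65.] [649.5 -34.4 144.8 103.7  21.8]
st [318. 220.] [419.7 206.2  61.3  38.1 -78.1]
st [317. 153.] [497.6 223.8 118.8  62.9  12.4]
(array([   51, 13804,    92,     0,     0,    10,  2182,    17,     1,
           1,    28,  2630,    37,    27,    31,    26,   963,    29,
          19,    26,    28,  1401,     7,     0,     0,     0]), array([-6, -2,  2,  6, 10, 14, 18, 22, 26, 30, 34, 38, 42, 46, 50, 54, 58,
       62, 66, 70, 74, 78, 82, 86, 90, 94, 98]))
72 1449 80.15113567595267 ((474.0430908203125, 218.15191650390625), (41.579647064208984, 41.16340255737305), 12.779757499694824)
52 1069 60.206025959726276 ((473.6781921386719, 217.98043823242188), (52.44649887084961, 52.1219482421875), 13.991435050964355)
30 2735 39.88807303310142 ((479.1092834472656, 221.43470764160156), (123.29371643066406, 56.15324020385742), 14.50112533569336)
11 2210 20.055309590784077 ((478.3301696777344, 219.5755157470703), (159.8104705810547, 62.00188446044922), 12.52566146850586)
```

View pics/w4c.png

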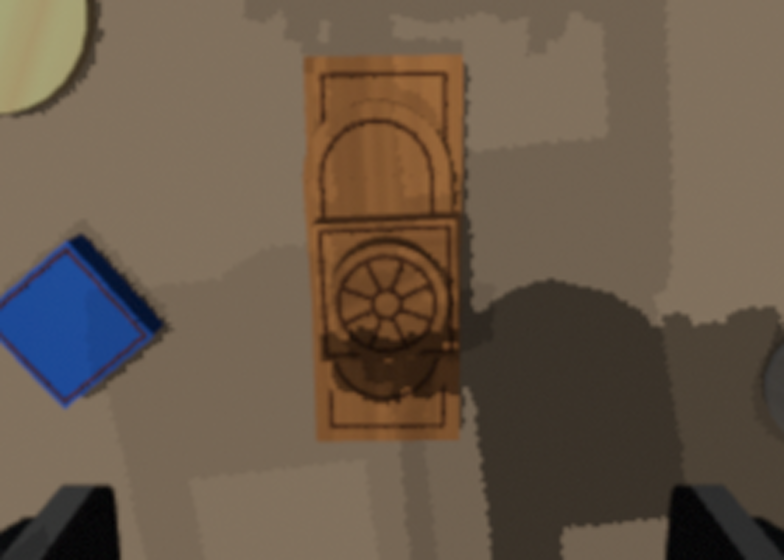

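The crop shows the rosette at the centre of the square, with the rounded and oblong ornaments beneath. The blue square to the left is the look-alike. Before descending I'll check where the fingertips are from the depth data and measure the round panel.

Run:
```python
from h import *
X=np.load("pics/w4X.npy");d=np.load("pics/w4.npy");s=sense()
R0=R.from_euler('xyz',s["tcp_rot"],degrees=True)
T=R0.inv().apply((X-s["tool_pos"]).reshape(-1,3)).reshape(X.shape)
f=(d>0)&(X[...,2]>120)&(np.abs(T[...,1])<65)
print("finger tip x in tool (open):",np.percentile(T[...,0][f],[50,90,98,99.8]))
P=T[f];P=P[P[:,0]>np.percentile(P[:,0],98)];print(P.min(0),P.max(0))
m=(d>0)&(X[...,2]>8)&(X[...,2]<16)&(np.hypot(X[...,0]-543,X[...,1]-393)<60)
print("round panel",cv2.minEnclosingCircle(X[m][:,:2].astype(np.float32)),np.median(X[m],0))
print(go((474,218.2,130),-78.0))
```

```text
finger tip x in tool (open): [-54.86821681 -20.1755965   -0.58130455   6.86513016]
[ -0.57031265 -56.02861196 -11.40742068] [ 9.12647546 54.61160993 11.63005247]
round panel ((542.2718505859375, 394.24688720703125), 41.56117630004883) [543.31226027 394.03368405  11.99770247]
(array([ 0.1404, -0.0035,  0.0061]), array([-0.12, -0.03, -0.12]))
```

Emit:
carry_out(commands=[0.05, -0.0035, 0.006, 0, 0, 0, -1, 0.11, -0.0035, 0.006, 0, 0, 0, -1, 0.16, -0.0035, 0.006, 0, 0, 0, -1, 0.188, -0.0035, 0.006, 0, 0, 0, -1, 0.188, -0.0035, 0.006, 0, 0, 0, -0.4, 0.188, -0.0035, 0.006, 0, 0, 0, 0.2, 0.188, -0.0035, 0.006, 0, 0, 0, 0.4, 0.188, -0.0035, 0.006, 0, 0, 0, 0.4, 0.188, -0.0035, 0.006, 0, 0, 0, 0.4], grip_force=25)

```text
time: 4.92
tool_pos: [476.0, 218.4, 84.6]
tcp_rot: [154.5, 89.7, -13.6]
ft_force: [1.2, -2.5, 6.8]
finger_gap: 40.8
```

Run:
```python
from h import *
s=sense();print(s["time"],s["tool_pos"],s["finger_gap"],s["ft_force"])
print(go((543,393.5,130),-78.0))
```

```text
4.925 [475.99140284 218.42337638  84.59960978] 40.82812004566311 [ 1.24094301 -2.479816    6.76902692]
(array([-0.0453, -0.1574, -0.1019]), array([-0.11, -0.27, -0.13]))
```

Emit:
carry_out(commands=[-0.02, 0, 0, 0, 0, 0, 0.4, -0.06, 0, 0, 0, 0, 0, 0.4, -0.07, -0.05, -0.03, 0, 0, 0, 0.4, -0.07, -0.1, -0.07, 0, 0, 0, 0.4, -0.07, -0.157, -0.102, 0, 0, 0, 0.4, -0.07, -0.157, -0.102, 0, 0, 0, 0.4, -0.07, -0.157, -0.102, 0, 0, 0, 0.4])

```text
time: 5.8
tool_pos: [542.8, 393.4, 154.5]
tcp_rot: [147.2, 89.7, -20.8]
ft_force: [0.4, -0.6, -0.7]
finger_gap: 41.0
```

```bash
cat >> h.py <<'E'
def cloud(f=None):
    c,p,d=snap("wrist",f);s=sense()
    K=c["mtx"];E=np.array(c["extrinsics"]);v,u=np.mgrid[:400,:640]
    X=np.stack([(u-K[0][2])/K[0][0]*d,-(v-K[1][2])/K[1][1]*d,-d],-1)@E[:3,:3].T+E[:3,3]
    X[d<=0]=-999
    return c,p,X
def layer(X,lo,hi,xy,rad):
    P=X[(X[...,2]>lo)&(X[...,2]<hi)&(np.hypot(X[...,0]-xy[0],X[...,1]-xy[1])<rad)][:,:2].astype(np.float32)
    (x,y),(w,h),a=cv2.minAreaRect(P)
    if w<h: w,h,a=h,w,a+90
    return np.round([len(P),x,y,w,h,(a+90)%180-90],1)
E
python3 - <<'E'
from h import *
s=sense();print(s["time"],s["tool_pos"],s["finger_gap"],s["ft_force"])
c,p,X=cloud("w5"); P=X[(X[...,2]>8)&(X[...,2]<16)]
print(layer(X,8,16,(543,393.5),60)); print(go((543,393.5,38),-78.0))
t=s["tool_pos"];z=X[...,2];print("held layer",layer(X,t[2]-12,t[2]+2,t,24), np.percentile(z[(np.hypot(X[...,0]-t[0],X[...,1]-t[1])<12)&(z>80)]-t[2],[5,50,95]))
E
```

```text
5.8 [542.80264737 393.39276986 154.51278636] 41.03198651453783 [ 0.39482884 -0.6173612  -0.74096598]
[6447.   547.1  395.3   81.3   71.6  -78.2]
(array([ 0.1169, -0.0011,  0.0003]), array([-0.1 , -0.26, -0.15]))
held layer [7657.   540.9  393.6   42.7   42.7    9. ] [-5.20335664 51.84431072 65.82582601]
```

View pics/w5.png

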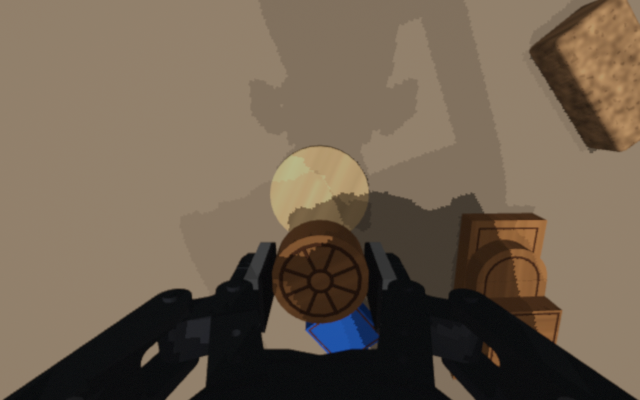

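```bash
python3 -c "
from h import *
print(go((544.0,394.0,38),-78.0))"
```

```text
(array([ 0.1169, -0.0014, -0.0008]), array([-0.1 , -0.26, -0.15]))
```

Emit:
carry_out(commands=[0.05, -0.0014, -0.001, 0, -0.26, -0.15, 0.4, 0.1, -0.0014, -0.001, 0, -0.26, -0.15, 0.4, 0.113, -0.0014, -0.001, 0, -0.26, -0.15, 0.4, 0.117, -0.0014, -0.001, 0, -0.26, -0.15, 0.4, 0.118, -0.0014, -0.001, 0, -0.26, -0.15, 0.4, 0.118, -0.0014, -0.001, 0, -0.26, -0.15, 0.4])

```text
time: 6.6
tool_pos: [545.6, 394.8, 39.4]
tcp_rot: [-161.4, 89.8, 30.5]
ft_force: [0.7, 0.6, -0.0]
finger_gap: 40.8
```

```bash
python3 -c "
from h import *
s=sense();print(s['tool_pos'],s['ft_force'],s['finger_gap'])
X=cloud()[2];t=s['tool_pos'];z=X[...,2];m=(np.hypot(X[...,0]-t[0],X[...,1]-t[1])<12)&(z>15);print(np.percentile(z[m],[2,10,30]))
print(layer(X,28,36,t,23))"
```

```text
[545.61345419 394.8098235   39.42635552] [ 0.6853305   0.55109999 -0.02267489] 40.815822979726505
[33.92256345 34.45393703 35.15138419]
[7028.   543.9  394.8   42.3   41.4   12.1]
```

Emit:
carry_out(commands=[0.001, 0, 0.0015, 0, 0, 0, 0.4, 0.0022, 0, 0.0015, 0, 0, 0, 0.4, 0.0022, 0, 0.0015, 0, 0, 0, 0, 0.0022, 0, 0.0015, 0, 0, 0, -0.3, 0.0022, 0, 0.0015, 0, 0, 0, -0.4, -0.05, 0, 0.0015, 0, 0, 0, -1, -0.1, 0, 0.0015, 0, 0, 0, -1, -0.16, 0, 0.0015, 0, 0, 0, -1, -0.16, 0, 0.0015, 0, 0, 0, -1])

```text
time: 7.78
tool_pos: [546.7, 396.2, 207.3]
tcp_rot: [-160.6, 89.1, 31.3]
ft_force: [0.4, 0.8, -1.1]
finger_gap: 85.6
```

```bash
python3 -c "
from h import *
s=sense();print(s['time'],s['tool_pos'],s['ft_force'],s['finger_gap'])
X=cloud('w6')[2];print(layer(X,27,36,(543,394),60),layer(X,8,16,(543,394),60))
print('stack',layer(X,55,65,(474,218),50))
print(go((473.7,218.0,150),-76),go((473.7,218.0,62),-76))"
```

```text
7.775 [546.71594787 396.17613623 207.29819705] [ 0.36022884  0.79885277 -1.14046931] 85.62870125585428
[1564.   541.9  394.8   41.8   40.4   12. ] [3591.   542.4  394.2   81.5   81.4   17.5]
stack [1031.   483.1  216.6   46.3   36.1  -75.6]
(array([0.0518, 0.1589, 0.1071]), array([-2.1 , -0.57,  0.19])) (array([0.1398, 0.1592, 0.108 ]), array([-2.1 , -0.57,  0.19]))
```

The rosette is within 1 mm of its panel's centre. Next, the square.

Emit:
carry_out(commands=[0.0, 0.05, 0.03, -2.1, -0.57, 0.19, -1, 0.0, 0.1, 0.07, -2.1, -0.57, 0.19, -1, 0.0, 0.159, 0.1075, -2.1, -0.57, 0.19, -1, 0.0, 0.159, 0.1075, -2.1, -0.57, 0.19, -1, 0.0, 0.159, 0.1075, -2.1, -0.57, 0.19, -1])

```text
time: 8.45
tool_pos: [472.6, 217.1, 200.9]
tcp_rot: [-10.1, 89.9, -176.2]
ft_force: [0.4, 0.6, 0.2]
finger_gap: 85.5
```

```bash
python3 -c "
from h import *
s=sense();print(s['time'],s['tool_pos'],s['tcp_rot'])
X=cloud('w7')[2];q=layer(X,55,65,(474,218),50);print('stack',q,layer(X,36,44,(478,220),90),layer(X,16,24,(478,220),120),(X[...,2]>66)[:200].sum())
print(go((q[1],q[2],62),-76))"
```

```text
8.45 [472.59724787 217.14307131 200.92606305] [ -10.13094077   89.94554286 -176.2061918 ]
stack [3887.   473.6  217.9   52.6   52.1   14.5] [4057.   478.9  221.5  123.3   55.7   14.6] [3613.   468.4  263.1  160.5  151.4   12.5] 0
(array([ 0.1393,  0.0002, -0.0005]), array([-0.02,  0.01,  0.02]))
```

Emit:
carry_out(commands=[0.05, 0, 0.0, 0, 0, 0, -1, 0.1, 0, 0.0, 0, 0, 0, -1, 0.13, 0, 0, 0, 0, 0, -1, 0.138, 0, 0, 0, 0, 0, -1, 0.138, 0, 0, 0, 0, 0, -0.4, 0.138, 0, 0, 0, 0, 0, 0.1, 0.138, 0, 0, 0, 0, 0, 0.1, 0.138, 0, 0, 0, 0, 0, 0.1], grip_force=30)

```text
time: 9.5
tool_pos: [474.6, 218.7, 65.3]
tcp_rot: [-165.2, 89.8, 28.8]
ft_force: [-0.2, 1.3, 5.9]
finger_gap: 51.3
```

```bash
python3 -c "
from h import *
s=sense();print(s['time'],s['tool_pos'],s['tcp_rot'],s['finger_gap'],s['ft_force'])
print(go((517.5,-419.0,160),-65))"
```

```text
9.5 [474.59489722 218.66587092  65.33583768] [-165.18119271   89.78567799   28.79022656] 51.277094897074285 [-0.20127119  1.27570463  5.85337255]
(array([-0.0957,  0.6291,  0.112 ]), array([-11.03,  -0.21,   0.03]))
```

Emit:
carry_out(commands=[-0.02, 0, 0, 0, 0, 0, 0.1, -0.08, 0, 0, 0, 0, 0, 0.1, -0.096, 0.05, 0.009, 0, 0, 0, 0.1, -0.096, 0.11, 0.02, 0, 0, 0, 0.1, -0.096, 0.17, 0.03, -2, 0, 0, 0.1, -0.096, 0.23, 0.041, -4, 0, 0, 0.1, -0.096, 0.29, 0.052, -6, 0, 0, 0.1, -0.096, 0.35, 0.062, -8, 0, 0, 0.1, -0.096, 0.41, 0.073, -9, 0, 0, 0.1, -0.096, 0.47, 0.084, -10, 0, 0, 0.1, -0.096, 0.53, 0.094, -11, 0, 0, 0.1, -0.096, 0.58, 0.103, -11, -0.2, 0, 0.1])

```text
time: 11.0
tool_pos: [514.0, -371.8, 160.9]
tcp_rot: [156.2, 90.0, 1.2]
ft_force: [0.6, 1.5, -0.3]
finger_gap: 51.1
```

```bash
python3 -c "
from h import *
s=sense();print(s['time'],s['tool_pos'],s['finger_gap'])
print(go((517.5,-419.0,160),-65))"
```

```text
11.0 [ 514.02918893 -371.83328653  160.88954082] 51.061196511426694
(array([0.0009, 0.0442, 0.0167]), array([-0.08, -0.03, -0.01]))
```

Emit:
carry_out(commands=[0, 0.044, 0.0167, 0, 0, 0, 0.1, 0, 0.044, 0.0167, 0, 0, 0, 0.1, 0, 0.044, 0.0167, 0, 0, 0, 0.1])

```text
time: 11.38
tool_pos: [517.2, -418.5, 160.8]
tcp_rot: [-143.1, 90.0, 61.8]
ft_force: [0.3, -0.3, -1.5]
finger_gap: 51.3
```

```bash
python3 -c "
from h import *
s=sense();t=s['tool_pos'];print(s['time'],t)
X=cloud('w8')[2];z=X[...,2];print('panel',layer(X,8,16,(516,-419),75))
m=(z>t[2]-12)&(z<t[2]+2)&(np.hypot(X[...,0]-t[0],X[...,1]-t[1])<12);print('held',layer(X,t[2]-12,t[2]+2,t,38),np.median(z[m])-t[2])
print(go((517,-418.6,38),-65))"
```

```text
11.375 [ 517.23488233 -418.49274099  160.7547181 ]
panel [7355.   532.1 -411.    92.2   56.4  -64.9]
held [14813.    516.4  -418.9    74.7    53.2   -65.1] -5.32818369183687
(array([0.1229, 0.0005, 0.0008]), array([-0.06, -0.04,  0.02]))
```

Emit:
carry_out(commands=[0.05, 0, 0.0005, 0, 0, 0, 0.1, 0.1, 0, 0.0005, 0, 0, 0, 0.1, 0.117, 0, 0.0005, 0, 0, 0, 0.1, 0.121, 0, 0.0005, 0, 0, 0, 0.1, 0.121, 0, 0.0005, 0, 0, 0, 0.1])

```text
time: 12.05
tool_pos: [518.3, -418.8, 42.2]
tcp_rot: [126.5, 89.8, -28.6]
ft_force: [-0.3, -0.2, 0.6]
finger_gap: 51.4
```

```bash
cat > chk.py <<'E'
from h import *
import sys
x,y,ztop=map(float,sys.argv[1:4])
s=sense();t=s['tool_pos'];print(s['time'],t,s['tcp_rot'],s['ft_force'])
X=cloud()[2];z=X[...,2];m=(z>t[2]-12)&(z<t[2]+2)&(np.hypot(X[...,0]-t[0],X[...,1]-t[1])<14)
print('held top z',np.median(z[m]),layer(X,t[2]-9,t[2]-2,t,90),'panel',layer(X,8,16,(x,y),110))
E
python3 chk.py 516 -419 32
```

```text
12.05 [ 518.29748378 -418.76212088   42.18139504] [126.46684848  89.82160276 -28.56958695] [-0.25794241 -0.17150862  0.62792828]
held top z 36.89622516974818 [14094.    517.2  -419.     78.5    53.4   -65.1] panel [12249.    541.2  -407.8   156.4    97.8    16.2]
```

Emit:
carry_out(commands=[0.003, -0.001, 0.0009, 0, 0, 0, 0.1, 0.0055, -0.001, 0.0009, 0, 0, 0, 0.1, 0.0055, -0.001, 0.0009, 0, 0, 0, 0.1, 0.0055, -0.001, 0.0009, 0, 0, 0, 0.1])

```text
time: 12.6
tool_pos: [517.5, -418.9, 37.5]
tcp_rot: [121.1, 89.7, -33.9]
ft_force: [1.1, -0.5, 2.4]
finger_gap: 51.0
```

```bash
python3 chk.py 516 -419 32
```

```text
12.6 [ 517.45238084 -418.85979972   37.50660611] [121.12332863  89.7379944  -33.92446334] [ 1.12953159 -0.50204647  2.43363024]
held top z 32.20199983043402 [14079.    516.4  -418.9    78.5    53.3   -65.1] panel [13779.    541.1  -407.7   156.9    98.1    15.9]
```

Seated on the panel (top at 32.2 mm, slight upward force). Releasing and retreating.

Emit:
carry_out(commands=[0, 0, 0, 0, 0, 0, -0.1, 0, 0, 0, 0, 0, 0, -0.4, 0, 0, 0, 0, 0, 0, -0.6, -0.05, 0, 0, 0, 0, 0, -1, -0.1, 0, 0, 0, 0, 0, -1, -0.16, 0, 0, 0, 0, 0, -1, -0.16, 0, 0, 0, 0, 0, -1])

```text
time: 13.52
tool_pos: [519.6, -421.0, 205.5]
tcp_rot: [114.3, 89.0, -40.8]
ft_force: [0.4, -0.3, 1.4]
finger_gap: 85.3
```

```bash
python3 -c "
from h import *
s=sense();print(s['time'],s['tool_pos'])
X=cloud('w9')[2];print(layer(X,27,36,(516,-419),60),layer(X,8,16,(516,-419),75))
print(go((479,221.4,200),-75.4))"
```

```text
13.525 [ 519.57842169 -420.98728007  205.49032591]
[3092.   516.3 -418.7   52.5   52.    24.8] [5366.   515.5 -418.6   92.9   92.1   25.1]
(array([-0.0034, -0.598 , -0.2348]), array([10.35, -0.33, -0.56]))
```

Emit:
carry_out(commands=[-0.003, -0.058, -0.023, 0, 0, 0, -1, -0.003, -0.116, -0.046, 2, -0.3, -0.5, -1, -0.003, -0.174, -0.068, 4, -0.3, -0.5, -1, -0.003, -0.232, -0.091, 6, -0.3, -0.5, -1, -0.003, -0.29, -0.114, 8, -0.3, -0.5, -1, -0.003, -0.348, -0.137, 10.35, -0.3, -0.5, -1, -0.003, -0.406, -0.16, 10.35, -0.3, -0.5, -1, -0.003, -0.464, -0.182, 10.35, -0.3, -0.5, -1, -0.003, -0.522, -0.205, 10.35, -0.3, -0.5, -1, -0.003, -0.57, -0.224, 10.35, -0.3, -0.5, -1, -0.003, -0.598, -0.235, 10.35, -0.3, -0.5, -1, -0.003, -0.598, -0.235, 10.35, -0.3, -0.5, -1])

```text
time: 15.08
tool_pos: [477.6, 223.1, 197.6]
tcp_rot: [20.6, 89.8, -144.7]
ft_force: [0.5, -0.2, -0.0]
finger_gap: 85.4
```

```bash
python3 -c "
from h import *
s=sense();print(s['time'],s['tool_pos'],s['tcp_rot'])
X=cloud('w10')[2];q=layer(X,36,44,(478,220),90);print('stack',q,layer(X,16,24,(478,215),85))
print(go((q[1],q[2],43),q[5]-90))"
```

```text
15.075 [477.60233356 223.12108127 197.59571007] [  20.55366737   89.84387186 -144.65164579]
stack [7978.   479.2  221.4  123.8   56.2   14.8] [3217.   478.1  219.5  160.3   62.1   12.5]
(array([ 0.1547,  0.0005, -0.0015]), array([-0.07,  0.14, -0.09]))
```

Emit:
carry_out(commands=[0.05, 0.0005, -0.0015, 0, 0.15, -0.1, -1, 0.1, 0.0005, -0.0015, 0, 0.15, -0.1, -1, 0.14, 0.0005, -0.0015, 0, 0.15, -0.1, -1, 0.155, 0.0005, -0.0015, 0, 0.15, -0.1, -1, 0.155, 0.0005, -0.0015, 0, 0.15, -0.1, -1, 0.155, 0.0005, -0.0015, 0, 0.15, -0.1, -0.5, 0.155, 0.0005, -0.0015, 0, 0.15, -0.1, 0, 0.155, 0.0005, -0.0015, 0, 0.15, -0.1, 0, 0.155, 0.0005, -0.0015, 0, 0.15, -0.1, 0], grip_force=35)

```text
time: 16.25
tool_pos: [480.9, 221.9, 45.0]
tcp_rot: [-177.2, 89.8, 17.6]
ft_force: [-1.3, -1.4, 7.9]
finger_gap: 55.0
```

```bash
python3 chk.py 478 220 40; python3 -c "
from h import *
print(go((438.5,-175,150),76.2))"
```

```text
16.25 [480.93618994 221.88654511  45.04870947] [-177.1802019    89.76934075   17.56025105] [-1.30580331 -1.42328228  7.8551547 ]
held top z 40.104792874379704 [ 2.7563e+04  4.8830e+02  2.2390e+02  1.0290e+02  7.8700e+01 -2.5000e+00] panel [322.  433.6 317.4  17.3   2.9  50.1]
(array([-0.1056,  0.373 ,  0.1416]), array([28.54, -0.22,  0.07]))
```

Emit:
carry_out(commands=[-0.02, 0, 0, 0, 0, 0, 0, -0.07, 0, 0, 0, 0, 0, 0, -0.12, 0.01, 0, 0, 0, 0, 0, -0.12, 0.06, 0.023, 4, 0, 0, 0, -0.12, 0.115, 0.043, 8, 0, 0, 0, -0.12, 0.17, 0.064, 12, 0, 0, 0, -0.12, 0.225, 0.085, 18, 0, 0, 0, -0.12, 0.28, 0.106, 24, 0, 0, 0, -0.12, 0.33, 0.125, 28.5, -0.2, 0, 0, -0.12, 0.373, 0.1416, 28.5, -0.2, 0, 0, -0.12, 0.373, 0.1416, 28.5, -0.2, 0, 0, -0.12, 0.373, 0.1416, 28.5, -0.2, 0, 0])

```text
time: 17.8
tool_pos: [438.6, -174.8, 164.9]
tcp_rot: [-114.3, 89.9, 51.9]
ft_force: [-0.7, 0.2, -1.1]
finger_gap: 55.2
```

```bash
cat > chk2.py <<'E'
from h import *
import sys
x,y,rad=map(float,sys.argv[1:4])
s=sense();t=s['tool_pos'];print(s['time'],t,s['tcp_rot'],s['ft_force'])
X=cloud(sys.argv[4])[2];T=R.from_euler('xyz',s['tcp_rot'],degrees=True).inv().apply((X-t).reshape(-1,3)).reshape(X.shape)
def rect(m):
    P=T[m][:,1:].astype(np.float32);(a,b),(w,h),g=cv2.minAreaRect(P);
    return len(P),np.round([a,b,w,h,g],1),'bbox y',P[:,0].min().round(1),P[:,0].max().round(1),'z',P[:,1].min().round(1),P[:,1].max().round(1)
print('held (tool yz)',rect((T[...,0]>2)&(T[...,0]<8)&(np.abs(T[...,1])<25.5)&(np.abs(T[...,2])<90)), np.median(T[...,0][(np.abs(T[...,1])<20)&(np.abs(T[...,2])<20)&(T[...,0]<12)&(T[...,0]>-3)]))
m=(X[...,2]>8)&(X[...,2]<16)&(np.hypot(X[...,0]-x,X[...,1]-y)<rad)
print('panel (tool yz)',rect(m),'world',layer(X,8,16,(x,y),rad))
E
python3 chk2.py 437 -175 95 w11; python3 -c "
from h import *
print(go((438.5,-175,40),76.2))"
```

```text
17.8 [ 438.55696372 -174.80804651  164.85626383] [-114.30429331   89.90606678   51.89853905] [-0.70649457  0.17777245 -1.13680972]
held (tool yz) (25178, array([ -0. ,  -9.9, 100.7,  51. ,  90. ]), 'bbox y', np.float32(-25.5), np.float32(25.5), 'z', np.float32(-60.3), np.float32(40.5)) 4.950760276102679
panel (tool yz) (3873, array([  0.2, -53.8,  95.9,  53.1,   0.4]), 'bbox y', np.float32(-47.9), np.float32(48.0), 'z', np.float32(-80.4), np.float32(-27.0)) world [3873.   490.9 -187.7   95.9   53.1   75.8]
(array([0.1247, 0.0009, 0.    ]), array([ 0.07, -0.03,  0.09]))
```

View pics/w11.png

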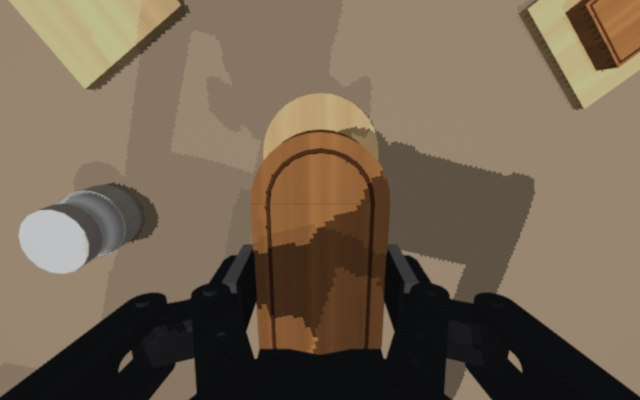

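The picture shows the rounded ornament held level at (320,240), above and in line with its panel, with the jar clear on the left at (60,240). Descending.

Emit:
carry_out(commands=[0.05, 0, 0, 0, 0, 0, 0, 0.1, 0, 0, 0, 0, 0, 0, 0.118, 0, 0, 0, 0, 0, 0, 0.124, 0, 0, 0, 0, 0, 0, 0.124, 0, 0, 0, 0, 0, 0])

```text
time: 18.48
tool_pos: [439.3, -173.5, 41.2]
tcp_rot: [-123.0, 89.9, 43.3]
ft_force: [1.1, 0.3, -1.1]
finger_gap: 55.1
```

```bash
python3 chk2.py 437 -175 88 w12; python3 -c "
from h import *
print(go((438.6,-175,37),76.2))"
```

```text
18.475 [ 439.26550777 -173.5480139    41.24840266] [-122.99598047   89.89931116   43.34645833] [ 1.07880468  0.28856602 -1.07854454]
held (tool yz) (25199, array([  0. , -10. , 100.5,  51. ,  90. ]), 'bbox y', np.float32(-25.5), np.float32(25.5), 'z', np.float32(-60.2), np.float32(40.3)) 4.95078935481315
panel (tool yz) (16101, array([  1.5,  -8.3, 144.4,  96.5,  89.8]), 'bbox y', np.float32(-46.8), np.float32(49.8), 'z', np.float32(-80.5), np.float32(64.0)) world [ 1.6101e+04  4.4700e+02 -1.7700e+02  1.4440e+02  9.6500e+01 -1.3400e+01]
(array([0.0048, 0.0013, 0.0008]), array([ 0.13, -0.12,  0.07]))
```

Emit:
carry_out(commands=[0.003, 0.0015, 0, 0, 0, 0, 0, 0.005, 0.0015, 0, 0, 0, 0, 0, 0.005, 0.0015, 0, 0, 0, 0, 0, 0.005, 0.0015, 0, 0, 0, 0, 0])

```text
time: 19.02
tool_pos: [439.5, -175.6, 37.1]
tcp_rot: [-158.5, 89.8, 7.8]
ft_force: [0.3, -0.8, 0.5]
finger_gap: 54.9
```

```bash
python3 chk2.py 437 -175 88 w13
```

```text
19.025 [ 439.54201581 -175.60151213   37.09063271] [-158.48242328   89.83918919    7.83807976] [ 0.33665646 -0.80796693  0.50469265]
held (tool yz) (25180, array([ -0. ,  -9.8, 100.9,  51. ,  90. ]), 'bbox y', np.float32(-25.5), np.float32(25.5), 'z', np.float32(-60.2), np.float32(40.7)) 4.937501481113003
panel (tool yz) (16619, array([ -0.6, -10.1, 139.5,  96.5,  89.9]), 'bbox y', np.float32(-48.9), np.float32(47.7), 'z', np.float32(-79.8), np.float32(59.7)) world [ 1.6619e+04  4.4950e+02 -1.7740e+02  1.3950e+02  9.6500e+01 -1.3600e+01]
```

Emit:
carry_out(commands=[0, -0.0005, 0, 0, 0, 0, 0, 0, -0.0005, 0, 0, 0, 0, -0.2, 0, -0.0005, 0, 0, 0, 0, -0.5, 0, -0.0005, 0, 0, 0, 0, -0.7, -0.05, 0, 0, 0, 0, 0, -1, -0.1, 0, 0, 0, 0, 0, -1, -0.16, 0, 0, 0, 0, 0, -1, -0.16, 0, 0, 0, 0, 0, -1])

```text
time: 20.08
tool_pos: [442.2, -177.3, 203.3]
tcp_rot: [172.7, 89.2, -21.0]
ft_force: [0.9, -0.2, -0.4]
finger_gap: 85.6
```

```bash
python3 -c "
from h import *
s=sense();print(s['time'],s['tool_pos'])
X=cloud('w14')[2];print(layer(X,27,36,(437,-175),90),layer(X,8,16,(437,-175),95))
print(go((478.2,219.5,200),-77.5))"
```

```text
20.075 [ 442.22487072 -177.31405005  203.31027989]
[7166.   437.9 -174.2  123.5   56.1  -13.6] [6773.   437.6 -174.5  163.7   96.1  -13.5]
(array([-0.0006, -0.3937,  0.0573]), array([-26.18,  -0.47,  -0.14]))
```

The rounded ornament is within 0.5 mm and 0.1°. Last is the oblong.

Emit:
carry_out(commands=[0, -0.055, 0.008, 0, 0, 0, -1, 0, -0.11, 0.016, -6, -0.4, 0, -1, 0, -0.17, 0.024, -12, -0.4, 0, -1, 0, -0.225, 0.033, -18, -0.4, 0, -1, 0, -0.28, 0.041, -24, -0.4, 0, -1, 0, -0.34, 0.049, -26.2, -0.4, 0, -1, 0, -0.394, 0.0573, -26.2, -0.4, 0, -1, 0, -0.394, 0.0573, -26.2, -0.4, 0, -1, 0, -0.394, 0.0573, -26.2, -0.4, 0, -1])

```text
time: 21.25
tool_pos: [477.3, 219.4, 197.6]
tcp_rot: [54.9, 89.8, -112.5]
ft_force: [-0.9, 0.3, 0.3]
finger_gap: 85.4
```

```bash
python3 -c "
from h import *
s=sense();print(s['time'],s['tool_pos'],s['tcp_rot'])
X=cloud('w15')[2];q=layer(X,16,24,(478,216),87);print('stack',q)
print(go((478.2,219.5,24),-77.5))"
```

```text
21.25 [477.31802077 219.41714752 197.55840538] [  54.88370828   89.75917356 -112.54086866]
stack [11167.    477.7   219.4   159.8    62.1    12.5]
(array([ 0.174 , -0.0011, -0.001 ]), array([ 0.  ,  0.1 , -0.19]))
```

Emit:
carry_out(commands=[0.06, -0.0003, -0.0005, 0, 0.1, -0.2, -1, 0.12, -0.0003, -0.0005, 0, 0.1, -0.2, -1, 0.16, -0.0003, -0.0005, 0, 0.1, -0.2, -1, 0.174, -0.0003, -0.0005, 0, 0.1, -0.2, -1, 0.174, -0.0003, -0.0005, 0, 0.1, -0.2, -1, 0.174, -0.0003, -0.0005, 0, 0.1, -0.2, -0.6, 0.174, -0.0003, -0.0005, 0, 0.1, -0.2, -0.15, 0.174, -0.0003, -0.0005, 0, 0.1, -0.2, -0.15, 0.174, -0.0003, -0.0005, 0, 0.1, -0.2, -0.15], grip_force=45)

```text
time: 22.42
tool_pos: [479.9, 219.2, 26.7]
tcp_rot: [-174.7, 89.8, 17.8]
ft_force: [-1.3, -0.8, 7.3]
finger_gap: 60.8
```

```bash
python3 -c "
from h import *
s=sense();print(s['time'],s['tool_pos'],s['ft_force'],s['finger_gap'])
print(go((677,-24.3,150),-68.1))"
```

```text
22.425 [479.88896661 219.22792547  26.66675316] [-1.26017886 -0.80428108  7.28954105] 60.8018118426239
(array([-0.1228,  0.2804, -0.1402]), array([-9.39, -0.25,  0.  ]))
```

Emit:
carry_out(commands=[-0.02, 0, 0, 0, 0, 0, -0.15, -0.07, 0, 0, 0, 0, 0, -0.15, -0.12, 0, 0, 0, 0, 0, -0.15, -0.123, 0.05, -0.025, -2, 0, 0, -0.15, -0.123, 0.1, -0.05, -4, 0, 0, -0.15, -0.123, 0.15, -0.075, -6, 0, 0, -0.15, -0.123, 0.2, -0.1, -8, 0, 0, -0.15, -0.123, 0.25, -0.125, -9.4, -0.2, 0, -0.15, -0.123, 0.28, -0.14, -9.4, -0.2, 0, -0.15, -0.123, 0.28, -0.14, -9.4, -0.2, 0, -0.15, -0.123, 0.28, -0.14, -9.4, -0.2, 0, -0.15])

```text
time: 23.8
tool_pos: [676.6, -23.6, 150.7]
tcp_rot: [-176.2, 89.9, 25.7]
ft_force: [-0.3, -0.0, -1.5]
finger_gap: 60.5
```

```bash
sed -i 's/m=(X\[...,2\]>8)&/m=(X[...,2]>8)\&(np.abs(T[...,1])<65)\&/; s/<25.5)/<24)/' chk2.py; python3 chk2.py 676 -24 120 w16; python3 -c "
from h import *
print(go((677,-24.3,38),-68.1))"
```

```text
23.8 [676.62747448 -23.55630948 150.72820728] [-176.15885516   89.92119166   25.74621808] [-0.34541777 -0.03307018 -1.54239226]
held (tool yz) (30777, array([ -0. , -18.6, 119.8,  48. ,  90. ]), 'bbox y', np.float32(-24.0), np.float32(24.0), 'z', np.float32(-78.5), np.float32(41.3)) 6.659006696588674
panel (tool yz) (2176, array([ 1.000e-01, -9.430e+01,  1.080e+01,  1.022e+02,  9.000e+01]), 'bbox y', np.float32(-50.9), np.float32(51.2), 'z', np.float32(-99.7), np.float32(-88.9)) world [2176.   764.3   11.6  102.2   10.8  -68.1]
(array([0.1127, 0.0013, 0.    ]), array([ 0.05, -0.07,  0.01]))
```

View pics/w16.png

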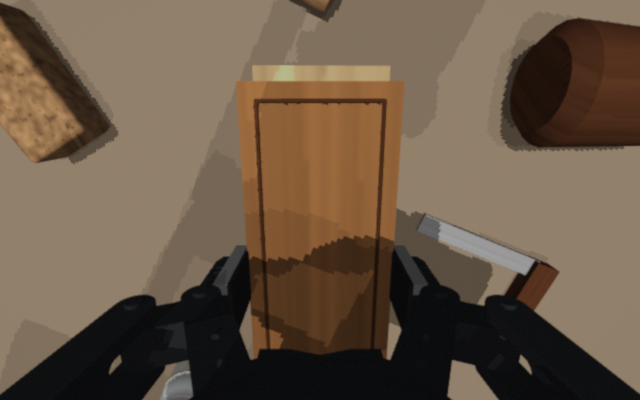

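The oblong is held level at (320,210) and parallel to its panel. The small knife's tip at (425,220) is clear of the fingers.

Emit:
carry_out(commands=[0.05, 0, -0.0012, 0, 0, 0, -0.15, 0.09, 0, -0.0012, 0, 0, 0, -0.15, 0.104, 0, -0.0012, 0, 0, 0, -0.15, 0.108, 0, -0.0012, 0, 0, 0, -0.15, 0.108, 0, -0.0012, 0, 0, 0, -0.15])

```text
time: 24.48
tool_pos: [678.8, -22.4, 44.6]
tcp_rot: [162.6, 89.8, 4.6]
ft_force: [-0.0, 1.0, -1.3]
finger_gap: 60.6
```

```bash
python3 chk2.py 676 -24 120 w17
```

```text
24.475 [678.83485475 -22.39026276  44.63179263] [162.64589898  89.78550065   4.61849143] [-0.04987176  1.03608863 -1.29519933]
held (tool yz) (30744, array([ -0. , -18.6,  48. , 119.7,   0. ]), 'bbox y', np.float32(-24.0), np.float32(24.0), 'z', np.float32(-78.5), np.float32(41.2)) 6.659240833059867
panel (tool yz) (20315, array([  0.2, -15.3, 102.7, 164.2,   0.3]), 'bbox y', np.float32(-51.1), np.float32(51.9), 'z', np.float32(-97.5), np.float32(66.8)) world [ 2.0315e+04  6.9320e+02 -1.6900e+01  1.6430e+02  1.0270e+02  2.1700e+01]
```

Emit:
carry_out(commands=[0.003, 0, 0.001, 0, 0, 0, -0.15, 0.006, 0, 0.001, 0, 0, 0, -0.15, 0.0065, 0, 0.001, 0, 0, 0, -0.15, 0.0065, 0, 0.001, 0, 0, 0, -0.15])

```text
time: 25.02
tool_pos: [678.3, -23.0, 38.7]
tcp_rot: [160.0, 89.7, 2.0]
ft_force: [-1.5, 0.3, 1.7]
finger_gap: 60.4
```

```bash
python3 chk2.py 676 -24 120 w18
```

```text
25.025 [678.27592681 -23.04904057  38.74747802] [160.02548013  89.74456085   1.98018272] [-1.4806494   0.29469651  1.69059911]
held (tool yz) (30880, array([ -0. , -18.5,  48. , 120. ,   0. ]), 'bbox y', np.float32(-24.0), np.float32(24.0), 'z', np.float32(-78.5), np.float32(41.5)) 6.593783257141771
panel (tool yz) (23365, array([ -0.2, -18.4, 103. , 159.7,   0.2]), 'bbox y', np.float32(-51.6), np.float32(51.6), 'z', np.float32(-98.5), np.float32(61.3)) world [ 2.3365e+04  6.9540e+02 -1.5900e+01  1.5970e+02  1.0300e+02  2.1700e+01]
```

Centred and in contact, so releasing.

Emit:
carry_out(commands=[0, 0, 0, 0, 0, 0, -0.15, 0, 0, 0, 0, 0, 0, -0.4, 0, 0, 0, 0, 0, 0, -0.7, 0, 0, 0, 0, 0, 0, -0.9, -0.05, 0, 0, 0, 0, 0, -1, -0.1, 0, 0, 0, 0, 0, -1, -0.16, 0, 0, 0, 0, 0, -1, -0.2, 0, 0, 0, 0, 0, -1, -0.2, 0, 0, 0, 0, 0, -1, -0.2, 0, 0, 0, 0, 0, -1])

```text
time: 26.32
tool_pos: [677.2, -23.0, 238.2]
tcp_rot: [161.0, 89.8, 2.9]
ft_force: [0.2, -0.7, -0.5]
finger_gap: 85.1
```

```bash
python3 -c "
from h import *
s=sense();print(s['time'],s['tool_pos'])
X=cloud('w19')[2];print(layer(X,27,36,(676,-24),110),layer(X,8,16,(676,-24),120))
c,p,d=snap('top','top1');print(np.mean(p))"
```

```text
26.325 [677.18531598 -23.03734294 238.19042031]
[9379.   676.5  -23.   159.2   62.1   22. ] [8012.   676.1  -23.3  200.4  102.3   21.6]
103.73526692708333
```

View pics/top1.png

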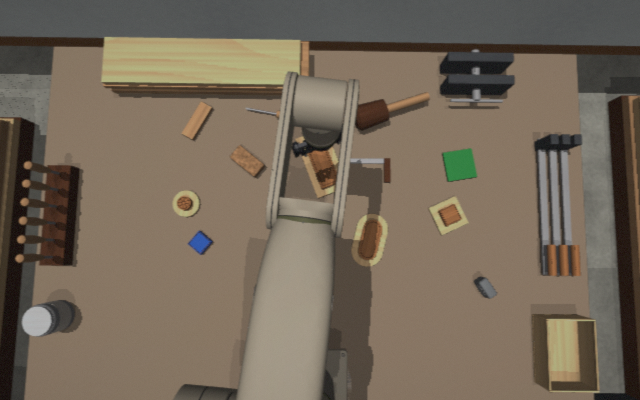

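The rosette is at (186,203), the square at (449,215), the rounded at (369,240) and the oblong under the wrist. The blue and green look-alikes are unmoved. The arm hides the jar here, so I'll check it in the side view.

```bash
python3 -c "
from h import *
c,p,d=snap('side','side1');a=cv2.imread('pics/side0.png')[:,:,::-1]
g=lambda q:mask(q,(0,0,140),(180,45,255))[200:260,300:350]
for q in(a,p): m=g(q);print(m.sum()//255,np.argwhere(m).mean(0)+[200,300])
print(order.hand_in())"
```

```text
395 [228.96962025 324.43037975]
491 [231.09979633 324.09164969]
the job is handed in; nothing more can be done
None
```

View pics/side1.png

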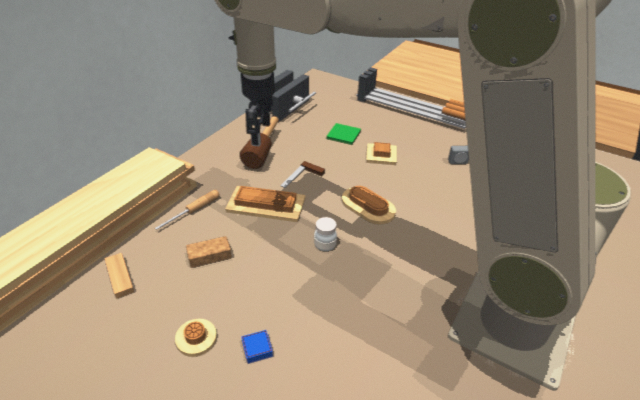

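All four ornaments were unstacked in order from the top, kept level, and each now lies flat, carved face up, on its own panel. The job is handed in; the robot's clock read about 26 s, against a limit of 120 s.

The last checks used the wrist camera's depth picture, taken right after each release:

| Ornament | Off centre from its panel | Askew to its panel |
|---|---|---|
| Rosette | about 0.8 mm | turn does not matter |
| Square | 0.8 mm | 0.3° |
| Rounded | 0.4 mm | 0.1° |
| Oblong | 0.5 mm | 0.4° |

- **Jar:** the final side view shows it standing at the same place, pixel (325,235), as at the start. The bright spot I compared shifted 2 pixels down the picture. I put that down to lighting, because its bright area also grew and the arm's shadow had moved. The arm hid the jar in the last top view, so that view did not confirm it.
- **Look-alikes:** the blue and green squares were left alone and have not moved.
- **Forces:** the wrist force readings at the end of each move stayed below 10 N.
- **Arm:** it is clear of everything, with the gripper open.

No check failed.

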